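# Fetch the low V-block from behind the tall accessories

### The job

Set up the V-block pair on the welding table: the loose low V-block lies in the grey accessory tray behind three tall accessories (screw jack, square riser, stop angle). First stand all three upright on the rubber mat, then lay the V-block right side up in the soapstone rectangle on the steel set-up plate, its groove in line with the bolted twin, and only then stand the three back in the tray, each squarely on its own painted outline. Lower each piece onto its place rather than dropping it, let none fall over, and leave the spray can where it stands.

Things in the scene. Friction and masses are not known exactly. Their poses are not given: they have to be found in the camera images.
- jack: Loose round steel screw jack, 122 mm tall, 0.6 kg: base disc 52 mm across, 12 thick; column 38 across up to 84 mm; knurled nut 44 across from 84 to 106 mm (grip there, from any side); thin spindle and pad 32 across on top. Origin: centre of its underside; z up. Starts in the tray's front row, on its outline.
- riser: Steel square riser, loose, an upright square tube 50 x 50 x 120 mm with 5 mm walls, open at the top, bores in its sides, about 0.65 kg. Origin: centre of its underside; x and y square to its sides, z up. Grip across two opposite sides near the top. It starts in the tray's front row, on its outline.
- stop: Loose steel stop angle, 120 mm tall, 0.7 kg. Foot 10 mm thick, 50 mm (x) by 54 (y), half-round at +y. Upright plate at y = -27 to -19 mm with a flat cheek each side; from above a U open to +y. Grip across the outer cheek faces, flat, at x = -25 and +25; at 95 mm height they span y = -27 to +3. Origin: middle of the foot's underside; z up. Starts in the tray's front row, on its outline.
- vblock: Loose low V-block, steel, 46 mm (x) x 75 mm (y) x 36 mm high, about 0.8 kg, with a 90-degree groove 32 mm wide along its top, running along y. Origin: centre of its underside; z up. Grip across its 46 mm width. It starts in the tray, behind the row of the three tall accessories (about 13 mm of gap), groove parallel to the row.
- home_jack: The jack's painted outline, a pale circle 61 mm across. Origin: its centre, on the tray floor, 4 mm above the table. The fixed grey tray, 160 x 210 mm with a 9 mm rim, has the same x and y as the outlines. The three outlines lie in a row along y, 62 mm apart, in any order; the row's centre line is 40 mm to the -x side of the tray's middle and the V-block's about 64 mm to the row's +x side.
- home_riser: The square riser's painted outline in the tray: a pale square of 59 mm. Origin: its centre, on the tray floor, 4 mm above the table; x and y parallel to its sides, x away from the row towards the V-block.
- home_stop: The stop angle's painted outline in the tray: a pale D shape, 59 mm along x, half-round at +y. Origin: where the stop angle's origin belongs, on the tray floor, 4 mm above the table; axes as those of the stop angle when it stands there.
- mat: Fixed ribbed grey rubber mat, 120 mm (x) x 220 mm (y), 3 mm thick: the place to stand the three tall accessories meanwhile, room for all three side by side along y (about 70 mm apart). Origin: centre of its underside, on the table.
- jig: Fixed steel set-up plate, 110 mm (x) x 220 (y) x 10. Origin: centre of its underside, on the table. The twin V-block is bolted on at y = +58 mm (groove along y, 36 mm high above the plate, bolted lugs at its sides). White soapstone rectangle 54 x 83 mm, centre x = 0, y = -58 mm, on the plate's top, 10 mm above the table: the loose V-block's place, groove along y.
- can: Bystander: grey spray can with white cap, 53 mm across, 150 mm tall, standing beyond the work; leave it. Origin: centre of its underside. A chipping hammer and a wire brush also lie about.
There are look-alikes about, which are no part of the job. Leave any purple or red look-alike of the riser alone. What is shaped like the vblock but brown or green is not meant.

How it is judged:
By the outcome, as a careful person would: the job done as asked, in the order asked, and still so for the second after the job is handed in, with the robot touching nothing.
It also fails if it takes over 152 s, if anything falls off the work surface, if the arm or the gripper's body presses on something with over 40 N, if the wrist force passes 120 N, or if a joint passes its speed limit or range.

### The arm

A 6-joint arm with a two-finger parallel gripper is mounted at the origin on the work surface. World frame = base frame: x ahead of the robot, y to its left, z up, the work surface at z = 0. Lengths are in m, angles in rad, forces in N, time in s.
With the tool pointing down it reaches from about 0.35 to 0.975 m from the base axis. Payload 4.9 kg.
Tool frame: the origin (TCP) lies at the very end of the fingers, on their centre line; the grasp point (between the pads) lies 19 mm behind it; z points along the fingers, x is the direction in which the jaws open and shut, and the axes are right-handed (so a half turn about z gives the same grasp; the last joint's range is limited). The gripper opens to 85 mm and grips with 20 to 120 N. Pads are 22 mm wide; open, the fingers measure 114 mm over their backs; the gripper's body (76 mm by 85 mm) begins 54 mm behind the grasp point. The pads swing forward as they close: fully open they stand 13 mm farther back than shut.
Start: joints at [-1.463, 0.053, 1.613, -0, 1.476, -0.119], TCP at [0.141, -0.609, 0.231] pointing down, gripper open.
Joint ranges: [-3.01, 3.01], [-1.01, 2.22], [0.06, 2.58], [-1.02, 4.17], [0.09, 2.62], [-3.14, 3.14]. Speed limits (rad/s): [2.57, 2.57, 3.14, 3.14, 3.14, 3.14].

### API

Orientations are given as a rotation vector (axis times angle).
In Python, from station import readout, viewer, ctrl, nets gives the robot as it stands. The module is installed in compiled form; this text tells all that it offers.
- The arm moves only by the tool step_arm, never from a script. Its argument "moves" is a list that holds one entry, the list of rows, each a list of 4 numbers: the shift along the world's x, y, z in cm, then the turn about the world's z in rad. In form: [[[dx, dy, dz, yaw], ...]]. A call has 1 to 10 rows; each row shifts and turns the commanded pose from where the row before left it; what a row does not reach is not made up. A row lasts 1/12 s, in which the tool goes at most 41.7 mm and 7.16 degrees, less where a joint would pass 70% of its speed; a pose out of reach is approached as far as the arm can. A call is refused whole if a number of a shift passes 4.17 or a number of a turn 0.125, either way. A call with a gripper value outside its range is refused whole. "grip" is the closure, from 0 (fully open) to 1 (shut), set as the call begins (left out, the last holds). The fingers move at their own pace and stop on an object; "squeeze" is the grip in N (left out, the last holds). Time passes only in rows, so rows that do not move let the fingers close. It gives the time, the measured TCP pose, the force and the opening at its end, in the units of the state.
- readout.get_obs(): the state, without advancing time (a new reading comes with each control period).
- viewer.get_image(name): name is "scene" or "top" or "wrist"; returns the picture (480x640x3 uint8, blue, green, red); there is no depth.
- viewer.calibration(name): a dict with "camera_matrix" (3x3 intrinsics, pixels), "R" (3x3) and "t" (3): a world point X has camera coordinates R X + t. Camera axes: x right, y down, z forward; pixel columns grow to the right and rows downward; lengths in m; the calibration is good to about 2 mm. The wrist camera is an equidistant fisheye: a pixel r from the principal point sees the ray r / f radians off the axis. A picture is of the moment at which its call begins: read the wrist's pose just before it. calibration takes no time and is no camera call; for the wrist camera it gives the pose at the moment of the call.
- ctrl.finish_job(): hands the job in, once; it reports no verdict.
Trained networks look in the newest picture that a camera, given by its name, has taken for a name from the list of things; names that differ only in an ending like _2 or _b are one class to them, and where a whole thing is asked for, a point or a joint stands for the part that bears it (a point fixed in the world has none). Each returns a list of dicts, best first, with "confidence" (0 to 1); they miss things now and then, are a little off and sometimes report something else, mostly with a low value. They report only what shows in the picture. A call takes as long as a camera call. They do not tell look-alikes from the thing itself.
- nets.masks_of(camera, thing): "region" (480x640 bool, what is visible of it) and "box" ([left, top, right, bottom] in pixels, round what is visible of it).
- nets.pinpoint(camera, thing): "at" ([column, row] in pixels: a listed point, or the origin of a listed thing).
The state is a dict: "t": time; "q": joint angles; "dq": joint speeds; "effort": joint torques, N m; "tool_pos": TCP position; "tool_rot": TCP orientation; "contact_force": force on the tool from outside, world axes, zero at the start; "wrist_torque": the same for the moment, N m; "opening": finger opening in m.
Only numpy, scipy, OpenCV 4.12 (cv2) and the standard library are available. Lean on these libraries where they do the work, as an engineer would, in place of code of your own. Each camera call takes 0.05 s, during which the arm holds its last target. There are 200 camera calls.

## Working session

There is one attempt and no reset: what is moved stays moved. The work goes in short steps, Python scripts to look and compute and a tool call to move; the robot and the scene stay as the last step left them, time stands still between calls to the robot, and variables do not carry over. Pictures are saved under pics/ and viewed, about 12 in all and at most 16, crops included, and the job is handed in when it is done.

Besides the shell and the picture viewer there is one more tool, called after "Call:" by a JSON object that holds its "api" and its "payload", one argument or row to a line. step_arm: Moves the arm, as the interface text tells. Its arguments: {"type":"object","properties":{"moves":{"type":"array","items":{"type":"array","items":{"type":"array","items":{"type":"number"}}}},"grip":{"type":"number"},"squeeze":{"type":"number"}},"required":["moves"]}

```bash
mkdir -p pics; cat > h.py <<'E'
import numpy as np, cv2
from station import readout, viewer, ctrl, nets
def ray(name,px,cal=None):
    c=cal or viewer.calibration(name);K=np.array(c["camera_matrix"]);R=np.array(c["R"]);t=np.array(c["t"])
    u=(px[0]-K[0,2])/K[0,0];v=(px[1]-K[1,2])/K[1,1]
    if name=="wrist":
        r=np.hypot(u,v);d=np.array([u/r*np.sin(r),v/r*np.sin(r),np.cos(r)]) if r>1e-9 else np.array([0,0,1.])
    else: d=np.array([u,v,1.])
    return -R.T@t, R.T@d
def at_z(name,px,z,cal=None):
    o,d=ray(name,px,cal);return (o+d*(z-o[2])/d[2])
def proj(name,X,cal=None):
    c=cal or viewer.calibration(name);K=np.array(c["camera_matrix"])
    p=np.array(c["R"])@np.asarray(X,float)+np.array(c["t"])
    if name=="wrist":
        th=np.arctan2(np.hypot(p[0],p[1]),p[2]);h=np.hypot(p[0],p[1])+1e-12
        a=np.array([p[0]/h*th,p[1]/h*th])
    else: a=p[:2]/p[2]
    return np.array([K[0,0]*a[0]+K[0,2],K[1,1]*a[1]+K[1,2]])
E
python3 - <<'E'
from h import *
for n in("scene","top","wrist"):
    cv2.imwrite(f"pics/{n}0.png",viewer.get_image(n))
    c=viewer.calibration(n);print(n,np.round(c["camera_matrix"],1).tolist(),np.round(-np.array(c["R"]).T@c["t"],3))
hz=dict(jack=0.004,riser=.004,stop=.004,vblock=.004,home_jack=.004,home_riser=.004,home_stop=.004,mat=0,jig=0,can=0)
for th,z in hz.items():
  for n in("top","scene"):
    for r in nets.pinpoint(n,th)[:4]:
        print(th,n,round(r["confidence"],2),np.round(r["at"],1),np.round(at_z(n,r["at"],z)[:2],4))
E
```

```text
scene [[614.7, 0.0, 318.7], [0.0, 614.7, 242.5], [0.0, 0.0, 1.0]] [ 1.636 -0.323  1.023]
top [[585.4, 0.0, 315.4], [0.0, 585.4, 247.1], [0.0, 0.0, 1.0]] [ 0.359 -0.142  1.643]
wrist [[371.6, 0.0, 315.1], [0.0, 371.6, 236.3], [0.0, 0.0, 1.0]] [ 0.207 -0.593  0.373]
jack top 0.67 [355.1 266.7] [ 0.459  -0.2304]
jack top 0.61 [377.3 272.8] [ 0.4434 -0.2927]
jack scene 0.92 [243.8 233.6] [ 0.4514 -0.2987]
riser top 0.94 [419.1 320.2] [ 0.3146 -0.4104]
riser top 0.62 [451.4 296.8] [ 0.3815 -0.4995]
riser top 0.61 [399.5 282. ] [ 0.4192 -0.355 ]
riser scene 0.97 [221.4 236.7] [ 0.4522 -0.3551]
riser scene 0.77 [195.2 209.8] [ 0.3305 -0.4155]
riser scene 0.59 [164.5 231.8] [ 0.4049 -0.4956]
stop top 0.91 [355.7 273. ] [ 0.4414 -0.2324]
stop top 0.17 [399.9 274.4] [ 0.4404 -0.3559]
stop scene 0.75 [271. 231.] [ 0.4549 -0.2301]
vblock top 0.85 [384.4 252.5] [ 0.5008 -0.3118]
vblock top 0.67 [350.3 328.4] [ 0.2873 -0.2202]
vblock top 0.57 [495.2 254.2] [ 0.5032 -0.6213]
vblock top 0.55 [181.9 174.2] [0.7115 0.268 ]
vblock scene 0.94 [238.7 251. ] [ 0.5136 -0.3173]
vblock scene 0.62 [272.1 196.3] [ 0.3129 -0.2085]
vblock scene 0.56 [116.1 263.8] [ 0.5012 -0.6101]
home_jack top 0.52 [374.9 271.7] [ 0.4463 -0.286 ]
home_riser top 0.54 [400.1 278.4] [ 0.4292 -0.3565]
home_riser scene 0.48 [222.  233.8] [ 0.4413 -0.3528]
home_stop top 0.65 [356.3 271.2] [ 0.4464 -0.234 ]
home_stop top 0.57 [356.1 263.5] [ 0.468  -0.2331]
home_stop scene 0.49 [268.  233.5] [ 0.463  -0.2387]
mat top 0.73 [274.1 225.2] [0.5714 0.0006]
mat scene 0.78 [373.7 253.9] [0.5841 0.0047]
jig top 0.64 [379.6 274.5] [ 0.439  -0.2996]
jig scene 0.74 [246.  232.7] [ 0.4444 -0.2928]
jig scene 0.71 [475.8 218.5] [0.5055 0.298 ]
can top 0.72 [180.6 177. ] [0.7041 0.2724]
can scene 0.63 [496.3 272.5] [0.7026 0.2711]
```

View pics/top0.png

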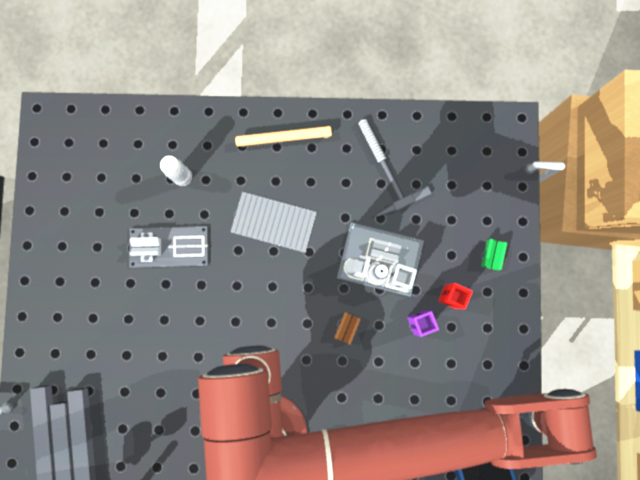

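View pics/scene0.png

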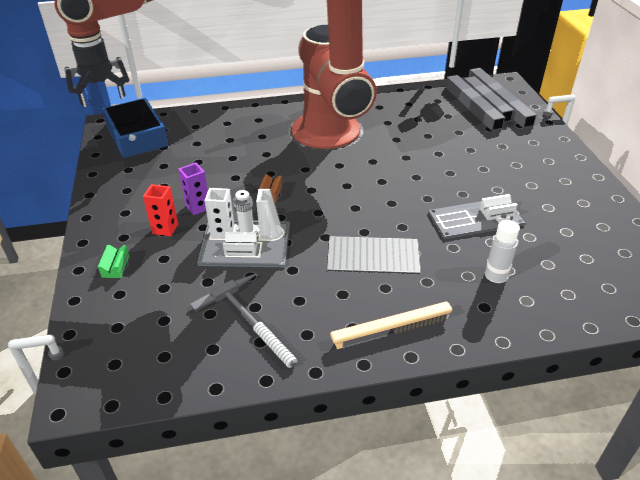

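Look-alikes: riser – white (403,277), red (456,296), purple (424,323); vblock – grey in tray (382,250), brown (347,328), green (495,254), and the bolted twin (145,246). I'm choosing the white/grey ones in the tray at about (380,262) and checking them in a crop.

```bash
python3 - <<'E'
from h import *
im=cv2.imread("pics/top0.png")
a=cv2.resize(im[215:305,330:430],None,fx=6,fy=6,interpolation=cv2.INTER_CUBIC)[:540]
cv2.imwrite("pics/c_tray.png",a)
b=cv2.resize(im[215:275,120:220],None,fx=8,fy=8,interpolation=cv2.INTER_CUBIC)
cv2.imwrite("pics/c_jig.png",b)
E
```

```text
(no output)
```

View pics/c_tray.png

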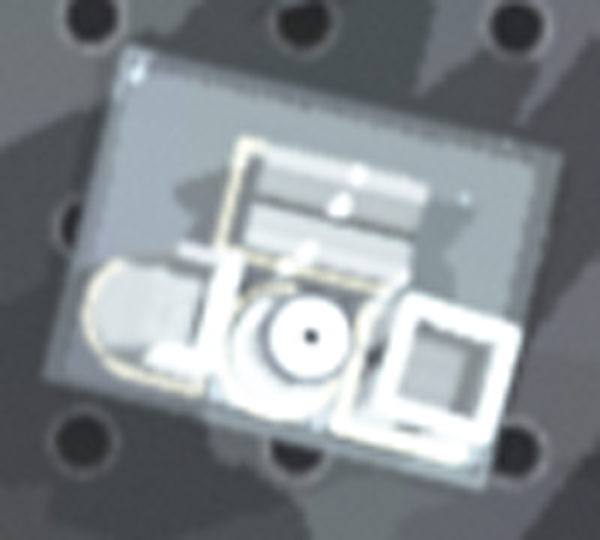

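View pics/c_jig.png

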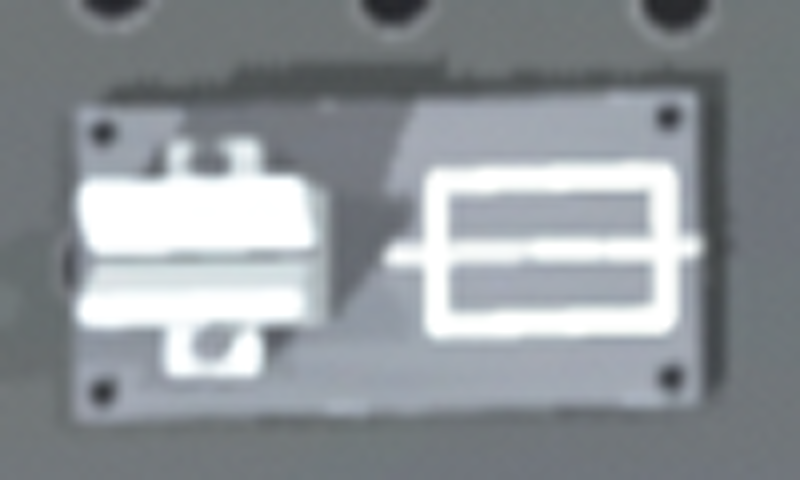

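The crops confirm the grey V-block behind stop (left, half-round at left), jack (middle) and white riser (right), in the tray. The jig's rectangle is at right, about (188,246) in full pixels. Now I'll compute poses from the corners.

```bash
python3 - <<'E'
from h import *
def pose(name,pts,z):
    P=np.array([at_z("top",p,z)[:2] for p in pts]); c=P.mean(0)
    # pts order TL,TR,BR,BL : y=left, x=up
    yv=(P[0]+P[3]-P[1]-P[2])/2; xv=(P[0]+P[1]-P[2]-P[3])/2
    print(name,c.round(4),"yaw x",np.arctan2(xv[1],xv[0]).round(3),"yaw y",(np.arctan2(yv[1],yv[0])-np.pi/2).round(3),"size",np.linalg.norm(xv).round(4),np.linalg.norm(yv).round(4))
    return c
t=np.array([(130,45),(562,152),(487,488),(45,380)])/6+[330-.42,215-.42]
c=pose("tray",t,.009)
j=np.array([(78,105),(695,90),(703,402),(75,420)])/8+[120-.44,215-.44]
pose("jig",j,.01)
r=np.array([(437,175),(665,175),(667,320),(437,325)])/8+[120-.44,215-.44]
pose("rect",r,.01)
v=np.array([(258,150),(430,185),(410,258),(248,222)])/6+[330-.42,215-.42]
pose("vblock",v,.04)
s=np.array([(412,292),(522,325),(488,445),(380,415)])/6+[330-.42,215-.42]
pose("riser top",s,.124)
k=np.array([310,337])/6+[330-.42,215-.42];print("jacktop",at_z("top",k,.126))
im=cv2.imread("pics/top0.png")
# mat: masks
m=nets.masks_of("top","mat")[0];
rr=cv2.minAreaRect(cv2.findContours(m["region"].astype(np.uint8),0,1)[0][0]);b=cv2.boxPoints(rr);print(m["confidence"],b.round(1).tolist())
b=b[np.argsort(b[:,0])];L=b[:2][np.argsort(b[:2,1])];Rr=b[2:][np.argsort(b[2:,1])]
pose("mat",[L[0],Rr[0],Rr[1],L[1]],.003)
o=readout.get_obs();print(o["tool_rot"],o["tool_pos"],o["opening"],o["t"]);print(cv2.Rodrigues(np.array(o["tool_rot"],float))[0].round(3))
cv2.imwrite("pics/top_m.png",im)
E
```

```text
tray [ 0.4824 -0.3007] yaw x -0.219 yaw y -0.219 size 0.1613 0.2089
jig [0.5036 0.2963] yaw x 0.056 yaw y 0.05 size 0.1107 0.2193
rect [0.5068 0.2386] yaw x 0.051 yaw y 0.034 size 0.0521 0.0806
vblock [ 0.5087 -0.3114] yaw x -0.189 yaw y -0.188 size 0.0341 0.0779
riser top [ 0.4303 -0.3526] yaw x -0.254 yaw y -0.259 size 0.0545 0.0487
jacktop [ 0.442643   -0.29166137  0.126     ]
0.82 [[230.39999389648438, 231.8000030517578], [242.39999389648438, 190.6999969482422], [316.3999938964844, 212.3000030517578], [304.5, 253.3000030517578]]
mat [0.5802 0.0027] yaw x -0.251 yaw y -0.262 size 0.1216 0.2189
[-2.45852136e+00  1.95581516e+00  1.81156327e-05] [ 0.14052751 -0.60896802  0.23130906] 0.0854897639358573 1.2
[[ 0.225 -0.974 -0.   ]
 [-0.974 -0.225  0.   ]
 [-0.    -0.    -1.   ]]
```

Call:
{"api": "step_arm", "payload": {
  "moves": [
    [[2.5, 2.6, 0, 0.112], [2.5, 2.6, 0, 0.112], [2.5, 2.6, 0, 0.112], [2.5, 2.6, 0, 0.112], [2.5, 2.6, 0, 0.112], [2.5, 2.6, 0, 0.112], [2.5, 2.6, 0, 0.112], [2.5, 2.6, 0, 0.112], [2.5, 2.6, 0, 0.112], [2.5, 2.6, 0, 0.112]]
  ],
  "grip": 0,
  "squeeze": 50
}}

```text
t: 2.03
tool_pos: [0.3915, -0.3476, 0.2316]
tool_rot: [3.122, -0.343, 0.001]
contact_force: [0.6, -1.7, 0.6]
opening: 0.0854
```

Call:
{"api": "step_arm", "payload": {
  "moves": [
    [[2, 2, 0, 0], [2, 2, 0, 0], [0, 0, 0, 0], [0, 0, 0, 0]]
  ]
}}

```text
t: 2.37
tool_pos: [0.4312, -0.3081, 0.2314]
tool_rot: [3.122, -0.347, -0.0]
contact_force: [0.3, -0.4, -0.7]
opening: 0.0856
```

```bash
python3 - <<'E'
from h import *
o=readout.get_obs();print(np.round(o["tool_pos"],4),o["t"],np.round(o["contact_force"],1));R=cv2.Rodrigues(np.array(o["tool_rot"],float))[0];print(np.arctan2(R[1,0],R[0,0]))
cal=viewer.calibration("wrist");im=viewer.get_image("wrist")
c=np.array([.4824,-.3007]);
def T(x,y,yaw=-.219,c=c): return c+np.array([[np.cos(yaw),-np.sin(yaw)],[np.sin(yaw),np.cos(yaw)]])@[x,y]
def dr(loc,z,col):
    p=[proj("wrist",[*T(*q),z],cal) for q in loc]
    cv2.polylines(im,[np.array(p).round().astype(int)],True,col,1)
dr([(-.08,-.105),(.08,-.105),(.08,.105),(-.08,.105)],.009,(0,0,255))
dr([(-.065,-.087),(-.015,-.087),(-.015,-.037),(-.065,-.037)],.124,(0,255,0))
a=np.linspace(0,6.28,24)
dr([(-.04+.016*np.cos(t),.016*np.sin(t)) for t in a],.126,(255,0,255))
dr([(-.065,.035),(-.015,.035),(-.015,.043),(-.065,.043)],.124,(0,255,255))
dr([(.001,-.0375),(.047,-.0375),(.047,.0375),(.001,.0375)],.04,(255,255,0))
cv2.imwrite("pics/w1.png",im)
E
```

```text
[ 0.4312 -0.3081  0.2314] 2.3667 [ 0.3 -0.4 -0.7]
-0.22126687033668058
```

View pics/w1.png

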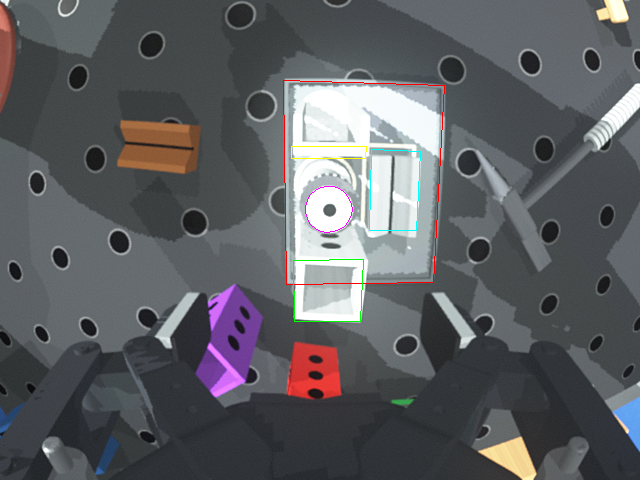

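The wrist picture with overlays: tray (285–445, 80–285), jack at (329,210), riser (330,290), stop plate (330,152) and V-block (393,190) all match the computed poses within a few pixels. Picking the jack.

Call:
{"api": "step_arm", "payload": {
  "moves": [
    [[1.22, 1.61, 0, 0], [0, 0, -3, 0], [0, 0, -3, 0], [0, 0, -3, 0], [0, 0, -2.5, 0], [0, 0, -2, 0], [0, 0, -1.5, 0], [0, 0, -0.5, 0], [0, 0, 0, 0], [0, 0, 0, 0]]
  ]
}}

```text
t: 3.25
tool_pos: [0.4426, -0.2938, 0.077]
tool_rot: [3.121, -0.353, 0.001]
contact_force: [0.4, 0.7, 0.2]
opening: 0.0852
```

Call:
{"api": "step_arm", "payload": {
  "moves": [
    [[0, 0, 0, 0], [0, 0, 0, 0], [0, 0, 0, 0], [0, 0, 0, 0], [0, 0, 0, 0], [0, 0, 0, 0], [0, 0, 0, 0], [0, 0, 0, 0]]
  ],
  "grip": 1,
  "squeeze": 50
}}

```text
t: 3.92
tool_pos: [0.4436, -0.2935, 0.0777]
tool_rot: [3.121, -0.351, 0.003]
contact_force: [1.5, -0.3, 5.8]
opening: 0.0426
```

```bash
python3 - <<'E'
from h import *
cv2.imwrite("pics/w2.png",viewer.get_image("wrist")[100:480,140:520])
E
```

```text
(no output)
```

View pics/w2.png

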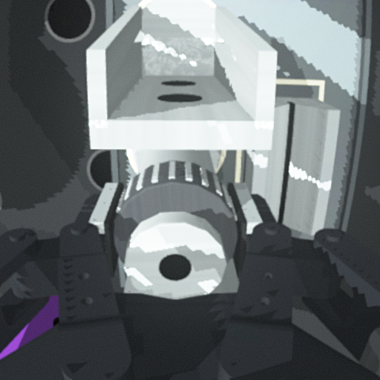

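Call:
{"api": "step_arm", "payload": {
  "moves": [
    [[0, 0, 0.5, 0], [0, 0, 1.5, 0], [0, 0, 3, 0], [0, 0, 3, 0], [0, 0, 3, 0], [0, 0, 3, 0], [0, 0, 1.5, 0], [0, 0, 0, 0]]
  ]
}}

```text
t: 4.63
tool_pos: [0.4436, -0.2936, 0.2343]
tool_rot: [3.119, -0.351, 0.006]
contact_force: [0.0, -1.3, -6.0]
opening: 0.0427
```

Call:
{"api": "step_arm", "payload": {
  "moves": [
    [[0.7, 1.5, 0, 0], [1.4, 2.9, 0, 0], [1.5, 3.3, 0, 0], [1.5, 3.3, 0, 0], [1.6, 3.5, 0, 0], [1.6, 3.5, 0, 0], [1.6, 3.5, 0, 0], [1.6, 3.5, 0, 0], [1.4, 2.9, 0, 0], [0.7, 1.5, 0, 0]]
  ]
}}

```text
t: 5.47
tool_pos: [0.5776, 0.0052, 0.2267]
tool_rot: [-3.12, 0.346, 0.011]
contact_force: [-0.3, -1.4, -6.8]
opening: 0.0425
```

Call:
{"api": "step_arm", "payload": {
  "moves": [
    [[0, 0, 0, 0], [0, 0, 0, 0], [0, 0, -2, 0], [0, 0, -3, 0], [0, 0, -3, 0], [0, 0, -3, 0], [0, 0, -2.5, 0], [0, 0, -0.8, 0], [0, 0, 0, 0], [0, 0, 0, 0]]
  ]
}}

```text
t: 6.3
tool_pos: [0.5783, 0.0004, 0.088]
tool_rot: [3.122, -0.353, -0.002]
contact_force: [0.9, 0.2, -6.1]
opening: 0.0426
```

Call:
{"api": "step_arm", "payload": {
  "moves": [
    [[0, 0, -0.4, 0], [0, 0, -0.3, 0], [0, 0, -0.2, 0], [0, 0, -0.1, 0], [0, 0, -0.05, 0], [0, 0, 0, 0], [0, 0, 0, 0]]
  ]
}}

```text
t: 6.88
tool_pos: [0.5788, 0.0011, 0.078]
tool_rot: [3.122, -0.351, 0.0]
contact_force: [0.1, -0.2, -6.7]
opening: 0.0426
```

Call:
{"api": "step_arm", "payload": {
  "moves": [
    [[0, 0, -0.05, 0], [0, 0, -0.05, 0], [0, 0, -0.05, 0], [0, 0, 0, 0], [0, 0, 0, 0]]
  ]
}}

```text
t: 7.3
tool_pos: [0.579, 0.0011, 0.0768]
tool_rot: [-3.122, 0.351, -0.001]
contact_force: [-1.7, 1.3, -3.2]
opening: 0.0424
```

Call:
{"api": "step_arm", "payload": {
  "moves": [
    [[0, 0, -0.03, 0], [0, 0, 0, 0], [0, 0, 0, 0]]
  ]
}}

```text
t: 7.55
tool_pos: [0.579, 0.0011, 0.0767]
tool_rot: [-3.122, 0.351, -0.001]
contact_force: [-2.3, 0.5, 0.5]
opening: 0.0429
```

Call:
{"api": "step_arm", "payload": {
  "moves": [
    [[0, 0, 0, 0], [0, 0, 0, 0], [0, 0, 0, 0], [0, 0, 0, 0], [0, 0, 1, 0], [0, 0, 3, 0], [0, 0, 3.5, 0], [0, 0, 3.5, 0], [0, 0, 3.5, 0], [0, 0, 1.3, 0]]
  ],
  "grip": 0
}}

```text
t: 8.38
tool_pos: [0.5814, 0.0008, 0.2418]
tool_rot: [3.122, -0.351, 0.017]
contact_force: [1.6, -0.2, 0.4]
opening: 0.0857
```

Call:
{"api": "step_arm", "payload": {
  "moves": [
    [[-1.2, -2.4, 0, 0], [-1.4, -2.8, 0, 0], [-1.7, -3.2, 0, 0], [-1.7, -3.3, 0, 0], [-1.7, -3.3, 0, 0], [-1.7, -3.3, 0, 0], [-1.4, -2.8, 0, 0], [-1.1, -2.2, 0, 0], [-0.5, -1.1, 0, 0], [0, 0, 0, 0]]
  ]
}}

```text
t: 9.22
tool_pos: [0.4539, -0.2446, 0.2341]
tool_rot: [3.121, -0.356, 0.0]
contact_force: [0.5, 0.0, 0.4]
opening: 0.0853
```

```bash
python3 - <<'E'
from h import *
o=readout.get_obs();print(np.round(o["tool_pos"],4),o["t"])
cal=viewer.calibration("wrist");im=viewer.get_image("wrist")
c=np.array([.4824,-.3007]);
def T(x,y,yaw=-.219,c=c): return c+np.array([[np.cos(yaw),-np.sin(yaw)],[np.sin(yaw),np.cos(yaw)]])@[x,y]
def dr(loc,z,col):
    p=[proj("wrist",[*T(*q),z],cal) for q in loc]
    cv2.polylines(im,[np.array(p).round().astype(int)],True,col,1)
dr([(-.08,-.105),(.08,-.105),(.08,.105),(-.08,.105)],.009,(0,0,255))
dr([(-.065,-.087),(-.015,-.087),(-.015,-.037),(-.065,-.037)],.124,(0,255,0))
a=np.linspace(0,6.28,24)
dr([(-.04+.0305*np.cos(t),.0305*np.sin(t)) for t in a],.004,(255,0,255))
dr([(-.065,.035),(-.015,.035),(-.015,.043),(-.065,.043)],.124,(0,255,255))
dr([(.001,-.0375),(.047,-.0375),(.047,.0375),(.001,.0375)],.04,(255,255,0))
cv2.imwrite("pics/w3.png",cv2.resize(im[40:400,180:560],None,fx=1.6,fy=1.6))
E
```

```text
[ 0.4539 -0.2446  0.2341] 9.2167
```

View pics/w3.png

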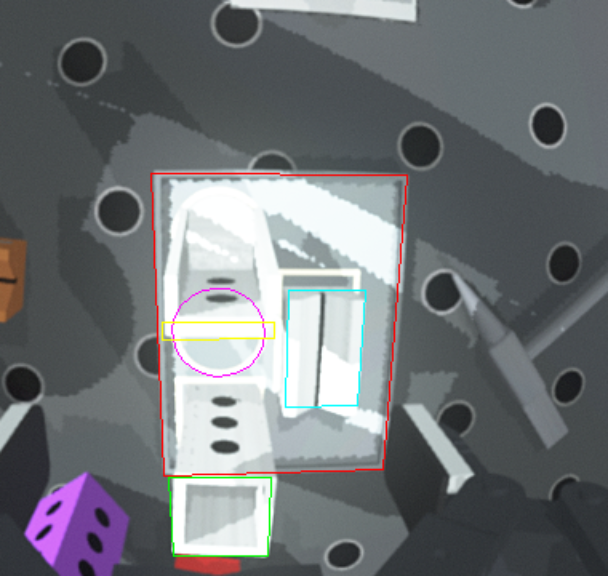

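The picture shows the jack gone from the tray, outlines and riser top (220,516 in the crop) on the overlays. The stop's plate is as predicted. Picking the stop.

Call:
{"api": "step_arm", "payload": {
  "moves": [
    [[0.04, 0.14, -2, 0], [0, 0, -3, 0], [0, 0, -3, 0], [0, 0, -3, 0], [0, 0, -2.5, 0], [0, 0, -1.5, 0], [0, 0, -0.8, 0], [0, 0, 0, 0], [0, 0, 0, 0]]
  ]
}}

```text
t: 10.02
tool_pos: [0.4559, -0.2409, 0.0765]
tool_rot: [-3.122, 0.349, -0.001]
contact_force: [0.2, 0.4, 1.1]
opening: 0.0854
```

Call:
{"api": "step_arm", "payload": {
  "moves": [
    [[0, 0, 0, 0], [0, 0, 0, 0], [0, 0, 0, 0], [0, 0, 0, 0], [0, 0, 0, 0], [0, 0, 0, 0], [0, 0, 0, 0]]
  ],
  "grip": 1,
  "squeeze": 60
}}

```text
t: 10.6
tool_pos: [0.4563, -0.2422, 0.0777]
tool_rot: [3.121, -0.351, 0.005]
contact_force: [0.9, 0.1, 7.0]
opening: 0.0494
```

Call:
{"api": "step_arm", "payload": {
  "moves": [
    [[0, 0, 0.5, 0], [0, 0, 1.5, 0], [0, 0, 3, 0], [0, 0, 3, 0], [0, 0, 3, 0], [0, 0, 3, 0], [0, 0, 1.5, 0], [0, 0, 0, 0], [0, 0, 0, 0]]
  ]
}}

```text
t: 11.35
tool_pos: [0.4544, -0.2411, 0.2297]
tool_rot: [-3.121, 0.351, 0.003]
contact_force: [-0.7, 0.2, -7.6]
opening: 0.0493
```

```bash
python3 - <<'E'
from h import *
cv2.imwrite("pics/w4.png",viewer.get_image("wrist")[100:480,140:520])
E
```

```text
(no output)
```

View pics/w4.png

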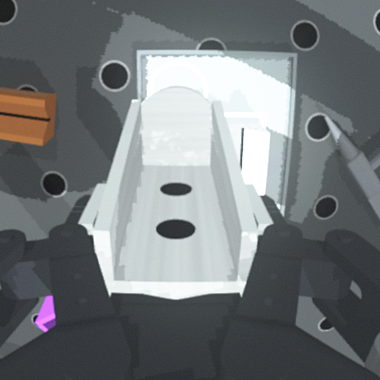

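Call:
{"api": "step_arm", "payload": {
  "moves": [
    [[0.7, 1.5, 0.5, 0], [1.4, 3, 0.5, 0], [1.5, 3.3, 0, 0], [1.6, 3.5, 0, 0], [1.7, 3.5, 0, 0], [1.6, 3.5, 0, 0], [1.6, 3.5, 0, 0], [1.6, 3.5, 0, 0], [1.5, 3, 0, 0], [0.84, 1.7, 0, 0]]
  ]
}}

```text
t: 12.23
tool_pos: [0.5945, 0.0621, 0.2365]
tool_rot: [-3.121, 0.347, 0.011]
contact_force: [-0.1, -1.6, -7.1]
opening: 0.0493
```

Call:
{"api": "step_arm", "payload": {
  "moves": [
    [[0, 0, 0, 0], [0, 0, 0, 0], [0, 0, -2, 0], [0, 0, -3, 0], [0, 0, -3, 0], [0, 0, -3, 0], [0, 0, -2.5, 0], [0, 0, -1, 0], [0, 0, 0, 0], [0, 0, 0, 0]]
  ]
}}

```text
t: 13.07
tool_pos: [0.5949, 0.0578, 0.0954]
tool_rot: [3.121, -0.352, -0.003]
contact_force: [0.1, 0.2, -6.5]
opening: 0.0493
```

Call:
{"api": "step_arm", "payload": {
  "moves": [
    [[0, 0, -0.6, 0], [0, 0, -0.5, 0], [0, 0, -0.4, 0], [0, 0, -0.15, 0], [0, 0, 0, 0], [0, 0, -0.05, 0], [0, 0, -0.05, 0], [0, 0, -0.05, 0], [0, 0, 0, 0], [0, 0, 0, 0]]
  ]
}}

```text
t: 13.9
tool_pos: [0.5956, 0.0585, 0.0781]
tool_rot: [-3.122, 0.351, -0.0]
contact_force: [0.3, -0.1, -7.1]
opening: 0.0493
```

Call:
{"api": "step_arm", "payload": {
  "moves": [
    [[0, 0, -0.05, 0], [0, 0, -0.05, 0], [0, 0, -0.05, 0], [0, 0, 0, 0], [0, 0, 0, 0]]
  ]
}}

```text
t: 14.32
tool_pos: [0.5956, 0.0585, 0.0767]
tool_rot: [-3.122, 0.351, -0.0]
contact_force: [-0.7, -0.1, -4.0]
opening: 0.0492
```

Call:
{"api": "step_arm", "payload": {
  "moves": [
    [[0, 0, -0.04, 0], [0, 0, 0, 0], [0, 0, 0, 0]]
  ]
}}

```text
t: 14.57
tool_pos: [0.5957, 0.0585, 0.0767]
tool_rot: [-3.122, 0.351, -0.0]
contact_force: [-1.8, 0.6, -0.2]
opening: 0.0495
```

Call:
{"api": "step_arm", "payload": {
  "moves": [
    [[0, 0, 0, 0], [0, 0, 0, 0], [0, 0, 0, 0], [0, 0, 0, 0], [0, 0, 1, 0], [0, 0, 3, 0], [0, 0, 3.5, 0], [0, 0, 3.5, 0], [0, 0, 3.5, 0], [0, 0, 1.3, 0]]
  ],
  "grip": 0
}}

```text
t: 15.4
tool_pos: [0.5982, 0.0585, 0.242]
tool_rot: [-3.121, 0.351, -0.017]
contact_force: [0.9, 0.2, 2.5]
opening: 0.0852
```

Call:
{"api": "step_arm", "payload": {
  "moves": [
    [[-0.8, -2, 0, 0], [-1.2, -3, 0, 0], [-1.4, -3.5, 0, 0], [-1.4, -3.5, 0, 0], [-1.4, -3.5, 0, 0], [-1.4, -3.5, 0, 0], [-1.4, -3.5, 0, 0], [-1.4, -3.5, 0, 0], [-1.4, -3.5, 0, 0], [-1.4, -3.5, 0, 0]]
  ]
}}

```text
t: 16.23
tool_pos: [0.4625, -0.273, 0.2344]
tool_rot: [3.122, -0.351, 0.001]
contact_force: [0.7, -0.3, 0.1]
opening: 0.0855
```

Call:
{"api": "step_arm", "payload": {
  "moves": [
    [[-1.4, -3.5, 0, 0], [-1.2, -3, 0, 0], [-0.77, -1.6, 0, 0], [0, 0, 0, 0], [0, 0, 0, 0], [0, 0, 0, 0]]
  ]
}}

```text
t: 16.73
tool_pos: [0.4301, -0.3519, 0.2341]
tool_rot: [-3.121, 0.351, -0.0]
contact_force: [0.1, 0.0, -0.1]
opening: 0.0856
```

```bash
python3 - <<'E'
from h import *
o=readout.get_obs();print(np.round(o["tool_pos"],4),o["t"])
cal=viewer.calibration("wrist");im=viewer.get_image("wrist");cv2.imwrite("pics/w5raw.png",im);import pickle;pickle.dump(cal,open("w5cal.pkl","wb"))
c=np.array([.4824,-.3007]);
def T(x,y,yaw=-.219,c=c): return c+np.array([[np.cos(yaw),-np.sin(yaw)],[np.sin(yaw),np.cos(yaw)]])@[x,y]
def dr(loc,z,col):
    p=[proj("wrist",[*T(*q),z],cal) for q in loc]
    cv2.polylines(im,[np.array(p).round().astype(int)],True,col,1)
dr([(-.065,-.087),(-.015,-.087),(-.015,-.037),(-.065,-.037)],.124,(0,255,0))
a=np.linspace(0,6.28,24)
dr([(-.04+.0305*np.cos(t),.0305*np.sin(t)) for t in a],.004,(255,0,255))
dr([(-.0695,-.0915),(-.0105,-.0915),(-.0105,-.0325),(-.0695,-.0325)],.004,(0,255,255))
cv2.imwrite("pics/w5.png",cv2.resize(im[120:420,200:520],None,fx=2,fy=2))
E
```

```text
[ 0.4301 -0.3519  0.2341] 16.7333
```

View pics/w5.png

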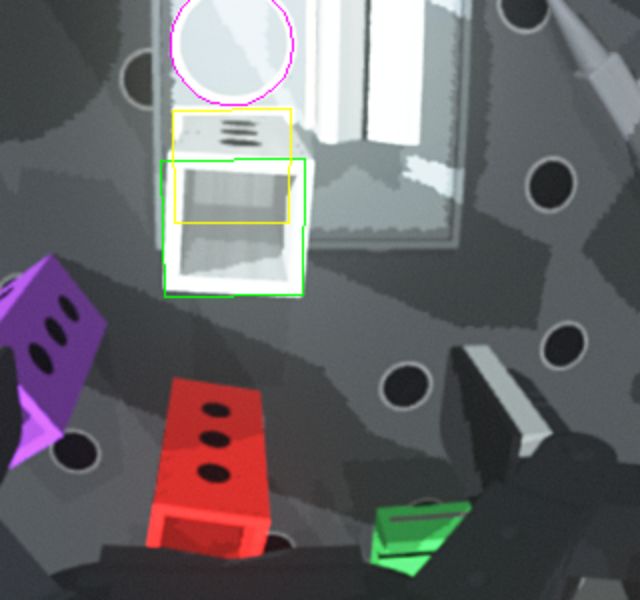

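The riser in the picture sits at (237,225) in the crop, turned about 0.04 rad clockwise from the tray. I'll turn the gripper to match and pick it.

Call:
{"api": "step_arm", "payload": {
  "moves": [
    [[0.05, 0.05, -2, -0.04], [0, 0, -3, 0], [0, 0, -3, 0], [0, 0, -3, 0], [0, 0, -2.5, 0], [0, 0, -1.5, 0], [0, 0, -0.8, 0], [0, 0, 0, 0], [0, 0, 0, 0]]
  ]
}}

```text
t: 17.53
tool_pos: [0.431, -0.3516, 0.0767]
tool_rot: [3.114, -0.412, 0.001]
contact_force: [0.8, -0.2, 1.4]
opening: 0.0854
```

Call:
{"api": "step_arm", "payload": {
  "moves": [
    [[0, 0, 0, 0], [0, 0, 0, 0], [0, 0, 0, 0], [0, 0, 0, 0], [0, 0, 0, 0], [0, 0, 0, 0], [0, 0, 0, 0]]
  ],
  "grip": 1,
  "squeeze": 60
}}

```text
t: 18.12
tool_pos: [0.4315, -0.353, 0.078]
tool_rot: [3.112, -0.413, 0.005]
contact_force: [1.2, 1.0, 5.7]
opening: 0.0492
```

Call:
{"api": "step_arm", "payload": {
  "moves": [
    [[0, 0, 0.5, 0], [0, 0, 1.5, 0], [0, 0, 3, 0], [0, 0, 3, 0], [0, 0, 3, 0], [0, 0, 3, 0], [0, 0, 1.5, 0], [0, 0, 0, 0], [0, 0, 0, 0]]
  ]
}}

```text
t: 18.87
tool_pos: [0.4298, -0.3516, 0.23]
tool_rot: [-3.113, 0.414, 0.002]
contact_force: [0.2, 0.6, -7.0]
opening: 0.0494
```

Call:
{"api": "step_arm", "payload": {
  "moves": [
    [[0.7, 1.5, 0, 0], [1.4, 3, 0, 0], [1.5, 3.2, 0, 0], [1.5, 3.3, 0, 0], [1.5, 3.3, 0, 0], [1.5, 3.3, 0, 0], [1.5, 3.3, 0, 0], [1.5, 3.3, 0, 0], [1.4, 2.9, 0, 0], [0.78, 1.6, 0, 0]]
  ]
}}

```text
t: 19.7
tool_pos: [0.5619, -0.0612, 0.2265]
tool_rot: [-3.112, 0.409, 0.011]
contact_force: [-1.3, 0.2, -6.4]
opening: 0.0494
```

Call:
{"api": "step_arm", "payload": {
  "moves": [
    [[0, 0, 0, 0], [0, 0, 0, 0], [0, 0, -2, 0], [0, 0, -3, 0], [0, 0, -3, 0], [0, 0, -3, 0], [0, 0, -2, 0], [0, 0, -1, 0], [0, 0, 0, 0], [0, 0, 0, 0]]
  ]
}}

```text
t: 20.53
tool_pos: [0.5625, -0.0656, 0.0905]
tool_rot: [3.114, -0.415, -0.003]
contact_force: [0.7, 0.3, -5.2]
opening: 0.0496
```

Call:
{"api": "step_arm", "payload": {
  "moves": [
    [[0, 0, -0.5, 0], [0, 0, -0.4, 0], [0, 0, -0.2, 0], [0, 0, -0.1, 0], [0, 0, -0.05, 0], [0, 0, -0.05, 0], [0, 0, -0.05, 0], [0, 0, -0.05, 0], [0, 0, 0, 0], [0, 0, 0, 0]]
  ]
}}

```text
t: 21.37
tool_pos: [0.5631, -0.065, 0.0771]
tool_rot: [-3.114, 0.413, -0.0]
contact_force: [-0.3, -0.3, -6.6]
opening: 0.0497
```

Call:
{"api": "step_arm", "payload": {
  "moves": [
    [[0, 0, -0.05, 0], [0, 0, -0.05, 0], [0, 0, 0, 0], [0, 0, 0, 0]]
  ]
}}

```text
t: 21.7
tool_pos: [0.5633, -0.065, 0.0769]
tool_rot: [-3.114, 0.413, -0.0]
contact_force: [-2.7, 0.4, 2.1]
opening: 0.0497
```

Call:
{"api": "step_arm", "payload": {
  "moves": [
    [[0, 0, 0, 0], [0, 0, 0, 0], [0, 0, 0, 0], [0, 0, 0, 0], [0, 0, 1, 0], [0, 0, 3, 0], [0, 0, 3.5, 0], [0, 0, 3.5, 0], [0, 0, 3.5, 0], [0, 0, 0.8, 0]]
  ],
  "grip": 0
}}

```text
t: 22.53
tool_pos: [0.5664, -0.0657, 0.238]
tool_rot: [3.113, -0.413, 0.02]
contact_force: [0.5, -0.5, 1.3]
opening: 0.0851
```

Call:
{"api": "step_arm", "payload": {
  "moves": [
    [[-0.4, -2, 0, 0.04], [-0.7, -3, 0, 0], [-0.8, -3.3, 0, 0], [-0.8, -3.3, 0, 0], [-0.8, -3.3, 0, 0], [-0.8, -3.3, 0, 0], [-0.6, -3, 0, 0], [-0.7, -3.1, 0, 0], [0, 0, 0, 0], [0, 0, 0, 0]]
  ]
}}

```text
t: 23.37
tool_pos: [0.5067, -0.3093, 0.2294]
tool_rot: [-3.121, 0.355, -0.001]
contact_force: [0.6, 0.6, -0.3]
opening: 0.0853
```

```bash
python3 - <<'E'
from h import *
o=readout.get_obs();print(np.round(o["tool_pos"],4),np.round(o["tool_rot"],3),o["t"])
cal=viewer.calibration("wrist");im=viewer.get_image("wrist");cv2.imwrite("pics/w6raw.png",im);import pickle;pickle.dump(cal,open("w6cal.pkl","wb"))
for r in nets.pinpoint("wrist","vblock")[:3]+nets.pinpoint("wrist","home_jack")[:2]+nets.pinpoint("wrist","home_riser")[:2]+nets.pinpoint("wrist","home_stop")[:2]: print(round(r["confidence"],2),np.round(r["at"],1),at_z("wrist",r["at"],.004,cal).round(4))
c=np.array([.4824,-.3007]);
def T(x,y,yaw=-.219,c=c): return c+np.array([[np.cos(yaw),-np.sin(yaw)],[np.sin(yaw),np.cos(yaw)]])@[x,y]
def dr(loc,z,col):
    p=[proj("wrist",[*T(*q),z],cal) for q in loc]
    cv2.polylines(im,[np.array(p).round().astype(int)],True,col,1)
a=np.linspace(0,6.28,24)
dr([(-.08,-.105),(.08,-.105),(.08,.105),(-.08,.105)],.009,(0,0,255))
dr([(-.04+.0305*np.cos(t),.0305*np.sin(t)) for t in a],.004,(255,0,255))
dr([(-.0695,-.0915),(-.0105,-.0915),(-.0105,-.0325),(-.0695,-.0325)],.004,(0,255,255))
dr([(.001,-.0375),(.047,-.0375),(.047,.0375),(.001,.0375)],.04,(255,255,0))
cv2.imwrite("pics/w6.png",cv2.resize(im[40:340,160:480],None,fx=2,fy=2))
t=viewer.get_image("top");cv2.imwrite("pics/top6.png",t)
s=viewer.get_image("scene");cv2.imwrite("pics/scene6.png",s)
E
```

```text
[ 0.5067 -0.3093  0.2294] [-3.121e+00  3.550e-01 -1.000e-03] 23.3667
0.95 [107.2 160.8] [ 0.2955 -0.2072  0.004 ]
0.94 [314.6 206.7] [ 0.5048 -0.3125  0.004 ]
```

View pics/w6.png

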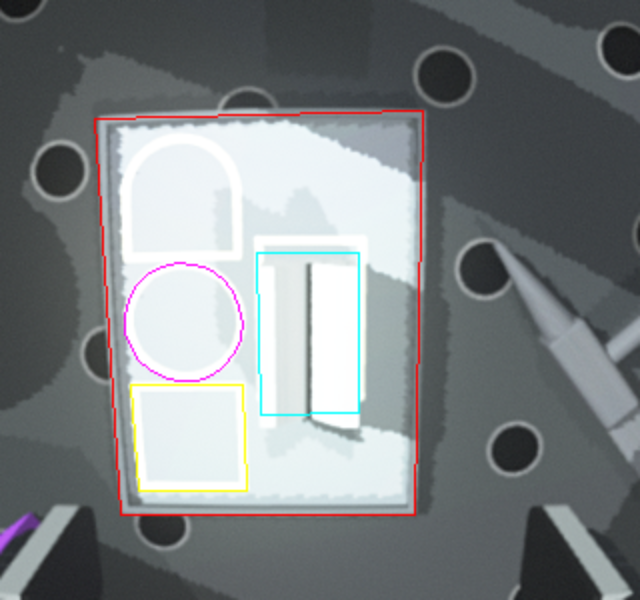

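Outlines D (182,195), circle (183,322) and square (190,440) in the crop lie right on the overlays. The V-block's centre is about 5 mm further −y than nominal, at (0.505,−0.311). Partly closing the jaws to clear the rim, then picking.

Call:
{"api": "step_arm", "payload": {
  "moves": [
    [[-0.16, -0.21, -2, 0.01], [0, 0, -3, 0], [0, 0, -3, 0], [0, 0, -3, 0], [0, 0, -3, 0], [0, 0, -2, 0], [0, 0, -1.5, 0], [0, 0, 0, 0], [0, 0, 0, 0]]
  ],
  "grip": 0.3
}}

```text
t: 24.47
tool_pos: [0.5052, -0.3092, 0.0534]
tool_rot: [-3.123, 0.334, 0.003]
contact_force: [0.3, -1.0, 1.0]
opening: 0.0592
```

Call:
{"api": "step_arm", "payload": {
  "moves": [
    [[0, -0.15, -1, 0], [0, 0, -1, 0], [0, 0, -1, 0], [0, 0, -0.7, 0], [0, 0, -0.4, 0], [0, 0, -0.3, 0], [0, 0, 0, 0], [0, 0, 0, 0]]
  ]
}}

```text
t: 25.13
tool_pos: [0.5056, -0.3116, 0.0101]
tool_rot: [3.124, -0.336, -0.0]
contact_force: [-0.1, 0.8, -0.2]
opening: 0.0599
```

Call:
{"api": "step_arm", "payload": {
  "moves": [
    [[0, 0, 0, 0], [0, 0, 0, 0], [0, 0, 0, 0], [0, 0, 0, 0], [0, 0, 0, 0], [0, 0, 0, 0]]
  ],
  "grip": 1,
  "squeeze": 70
}}

```text
t: 25.63
tool_pos: [0.5059, -0.3121, 0.011]
tool_rot: [3.123, -0.335, 0.001]
contact_force: [-2.0, 0.4, 5.1]
opening: 0.0445
```

```bash
python3 - <<'E'
from h import *
o=readout.get_obs();print(np.round(o["tool_pos"],4),np.round(o["tool_rot"],3),o["t"])
a=cv2.resize(viewer.get_image("wrist")[100:480,140:520],(400,400))
t=cv2.imread("pics/top6.png")[170:290,200:440]
cv2.imwrite("pics/w7.png",np.vstack([a,cv2.resize(t,(400,200))]))
E
```

```text
[ 0.5059 -0.3121  0.011 ] [ 3.123e+00 -3.350e-01  1.000e-03] 25.6333
```

View pics/w7.png

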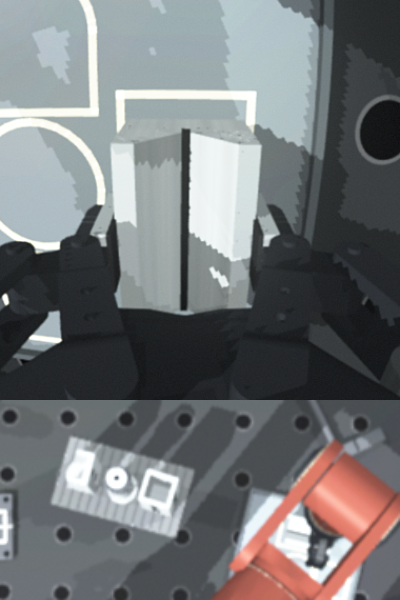

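Call:
{"api": "step_arm", "payload": {
  "moves": [
    [[0, 0, 0.3, 0], [0, 0, 0.7, 0], [0, 0, 2, 0], [0, 0, 3.2, 0], [0, 0, 3.5, 0], [0, 0, 3.5, 0], [0, 0, 3.5, 0], [0, 0, 3, 0], [0, 0, 1, 0], [0, 0, 0, 0]]
  ]
}}

```text
t: 26.52
tool_pos: [0.5067, -0.3124, 0.22]
tool_rot: [3.121, -0.335, 0.008]
contact_force: [0.6, -1.6, -7.9]
opening: 0.0451
```

Call:
{"api": "step_arm", "payload": {
  "moves": [
    [[0, 1.5, 0, 0.02], [0, 3, 0, 0.02], [0, 3.5, 0, 0.02], [0, 3.7, 0, 0.02], [0, 3.7, 0, 0.02], [0, 3.7, 0, 0.02], [0, 3.7, 0, 0.02], [0, 3.7, 0, 0.02], [0, 3.7, 0, 0.02], [0, 3.7, 0, 0.02]]
  ]
}}

```text
t: 27.35
tool_pos: [0.5028, 0.0298, 0.2125]
tool_rot: [-3.141, 0.02, 0.011]
contact_force: [1.3, -0.4, -6.7]
opening: 0.0448
```

Call:
{"api": "step_arm", "payload": {
  "moves": [
    [[0, 3.7, 0, 0.02], [0, 3.7, 0, 0.02], [0, 3.7, 0, 0.02], [0, 3.5, 0, 0.01], [0, 3, 0, 0], [0, 2.5, 0, 0], [0, 1, 0, 0], [0, 0, 0, 0], [0, 0, 0, 0]]
  ]
}}

```text
t: 28.1
tool_pos: [0.5038, 0.2381, 0.2138]
tool_rot: [3.138, 0.09, -0.008]
contact_force: [1.0, 0.3, -7.4]
opening: 0.0451
```

Call:
{"api": "step_arm", "payload": {
  "moves": [
    [[0, 0, -2, 0], [0, 0, -3, 0], [0, 0, -3, 0], [0, 0, -2, 0], [0, 0, -1, 0], [0, 0, 0, 0], [0, 0, 0, 0]]
  ]
}}

```text
t: 28.68
tool_pos: [0.5055, 0.2376, 0.1069]
tool_rot: [3.14, 0.086, -0.001]
contact_force: [-0.1, -0.6, -6.2]
opening: 0.045
```

```bash
python3 - <<'E'
from h import *
o=readout.get_obs();p=np.array(o["tool_pos"]);print(p.round(4),o["t"]);R=cv2.Rodrigues(np.array(o["tool_rot"],float))[0];yw=np.arctan2(R[1,0],R[0,0]);print(yw)
cal=viewer.calibration("wrist");im=viewer.get_image("wrist")
def rot(y):return np.array([[np.cos(y),-np.sin(y)],[np.sin(y),np.cos(y)]])
def dr(loc,z,col,c,yaw):
    q=[proj("wrist",[*(c+rot(yaw)@l),z],cal) for l in loc]
    cv2.polylines(im,[np.array(q).round().astype(int)],True,col,1)
bx=lambda a,b,x=0,y=0:np.array([(x-a,y-b),(x+a,y-b),(x+a,y+b),(x-a,y+b)])
J=np.array([.5036,.2963])
dr(bx(.055,.11),.01,(0,0,255),J,.053)
dr(bx(.027,.0415,0,-.058),.01,(0,255,0),J,.053)
dr(bx(.001,.0375,0,.058),.030,(255,0,255),J,.053)
dr(bx(.023,.0375),p[2]-.007+.036,(255,255,0),p[:2],yw)
cv2.imwrite("pics/w8.png",cv2.resize(im[0:400,80:560],None,fx=1.5,fy=1.5))
cv2.imwrite("pics/top8.png",viewer.get_image("top"))
E
```

```text
[0.5055 0.2376 0.1069] 28.6833
0.05497810648186173
```

View pics/w8.png

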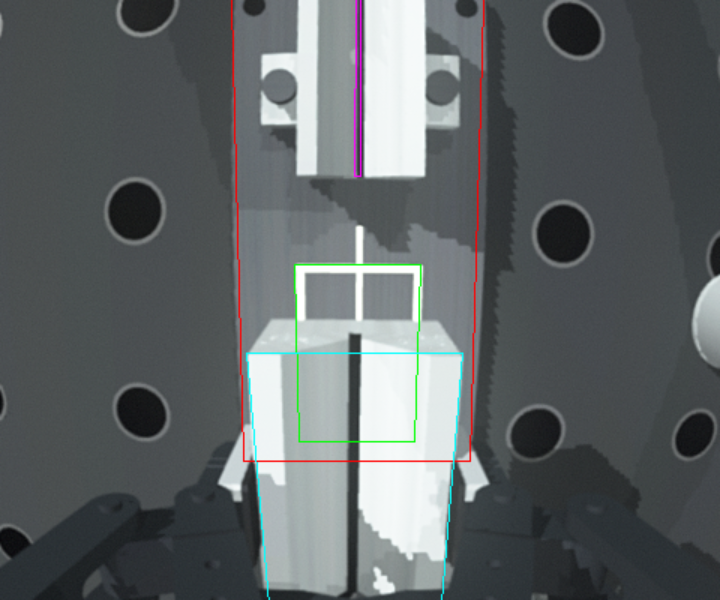

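In the picture the jig and twin groove overlays coincide with the image, the soapstone rectangle is at (357,353) and the held V-block's top front edge (355,353) is where predicted. Lowering.

Call:
{"api": "step_arm", "payload": {
  "moves": [
    [[0.12, 0.08, -1.5, 0], [0, 0, -2, 0], [0, 0, -2, 0], [0, 0, -1.5, 0], [0, 0, -0.8, 0], [0, 0, -0.4, 0], [0, 0, 0, 0], [0, 0, 0, 0]]
  ]
}}

```text
t: 29.45
tool_pos: [0.508, 0.2396, 0.0267]
tool_rot: [-3.14, -0.088, -0.004]
contact_force: [0.1, -0.1, -7.0]
opening: 0.0449
```

Call:
{"api": "step_arm", "payload": {
  "moves": [
    [[-0.06, -0.06, -0.3, 0], [0, 0, -0.2, 0], [0, 0, -0.1, 0], [0, 0, 0, 0], [0, 0, 0, 0], [0, 0, 0, 0]]
  ]
}}

```text
t: 29.95
tool_pos: [0.5062, 0.2387, 0.0192]
tool_rot: [-3.14, -0.088, -0.0]
contact_force: [0.8, -0.5, -7.3]
opening: 0.0448
```

Call:
{"api": "step_arm", "payload": {
  "moves": [
    [[0, 0, -0.1, 0], [0, 0, -0.05, 0], [0, 0, -0.05, 0], [0, 0, 0, 0], [0, 0, 0, 0]]
  ]
}}

```text
t: 30.37
tool_pos: [0.5062, 0.2386, 0.0171]
tool_rot: [-3.14, -0.088, -0.0]
contact_force: [0.7, -0.9, -6.2]
opening: 0.0447
```

Call:
{"api": "step_arm", "payload": {
  "moves": [
    [[0, 0, -0.05, 0], [0, 0, -0.03, 0], [0, 0, 0, 0], [0, 0, 0, 0]]
  ]
}}

```text
t: 30.7
tool_pos: [0.5062, 0.2387, 0.017]
tool_rot: [3.14, 0.088, -0.001]
contact_force: [-4.7, -2.0, 2.6]
opening: 0.045
```

Call:
{"api": "step_arm", "payload": {
  "moves": [
    [[0, 0, 0, 0], [0, 0, 0, 0], [0, 0, 0, 0], [0, 0, 0, 0], [0, 0, 1, 0], [0, 0, 3, 0], [0, 0, 3.5, 0], [0, 0, 3.5, 0], [0, 0, 3.5, 0], [0, 0, 3, 0]]
  ],
  "grip": 0
}}

```text
t: 31.53
tool_pos: [0.5067, 0.2389, 0.1952]
tool_rot: [-3.139, -0.088, -0.005]
contact_force: [1.0, -0.4, -0.8]
opening: 0.0855
```

Call:
{"api": "step_arm", "payload": {
  "moves": [
    [[0, 0, 3, 0], [0, -1.5, 1, 0], [0, -1.5, 0, 0], [0, 0, 0, 0], [0, 0, 0, 0]]
  ]
}}

```text
t: 31.95
tool_pos: [0.5063, 0.2084, 0.2321]
tool_rot: [-3.14, -0.086, -0.002]
contact_force: [-0.2, 0.4, -0.2]
opening: 0.0854
```

```bash
python3 - <<'E'
from h import *
o=readout.get_obs();p=np.array(o["tool_pos"]);print(p.round(4),np.round(o["tool_rot"],3),o["t"])
cal=viewer.calibration("wrist");im=viewer.get_image("wrist")
def rot(y):return np.array([[np.cos(y),-np.sin(y)],[np.sin(y),np.cos(y)]])
def dr(loc,z,col,c,yaw):
    q=[proj("wrist",[*(c+rot(yaw)@l),z],cal) for l in loc]
    cv2.polylines(im,[np.array(q).round().astype(int)],True,col,1)
bx=lambda a,b,x=0,y=0:np.array([(x-a,y-b),(x+a,y-b),(x+a,y+b),(x-a,y+b)])
J=np.array([.5036,.2963])
dr(bx(.027,.0415,0,-.058),.01,(0,255,0),J,.053)
dr(bx(.023,.0375,0,-.058),.046,(255,255,0),J,.053)
dr(bx(.0003,.0375,0,.058),.030,(255,0,255),J,.053)
cv2.imwrite("pics/w9.png",cv2.resize(im[0:300,160:480],None,fx=2,fy=2))
o=nets.pinpoint("wrist","vblock")
for r in o[:3]:
    X=at_z("wrist",r["at"],.01,cal);print(r["confidence"],r["at"],X,rot(.053).T@(X[:2]-J))
E
```

```text
[0.5063 0.2084 0.2321] [-3.14e+00 -8.60e-02 -2.00e-03] 31.95
0.66 [314.6, 177.3] [0.50407454 0.23522651 0.01      ] [-0.00276151 -0.06101287]
0.56 [163.8, 457.3] [ 0.29150267 -0.19436466  0.01      ] [-0.23779256 -0.47873979]
```

View pics/w9.png

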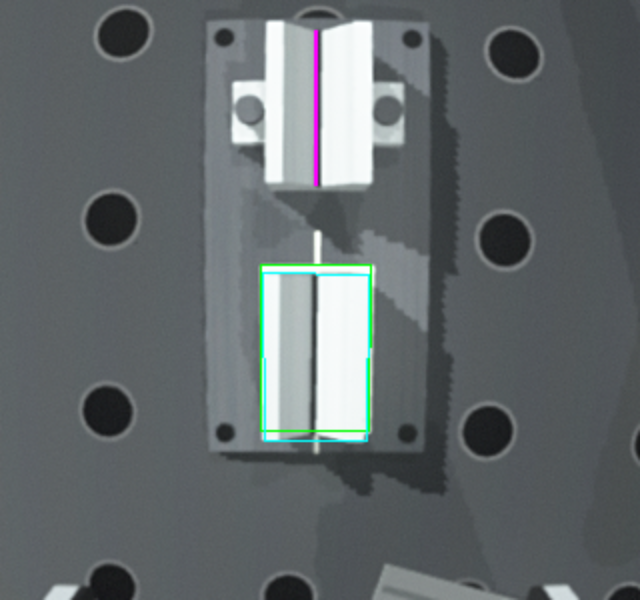

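The V-block lies inside the rectangle with its groove (315,350) in line with the twin's (317,110) and the overlay. Now I'll return the stop first.

Call:
{"api": "step_arm", "payload": {
  "moves": [
    [[0.7, -1.2, 0, -0.03], [1.2, -2, 0, -0.03], [1.4, -2.4, 0, -0.04], [1.5, -2.5, 0, -0.04], [1.5, -2.5, 0, -0.04], [1.3, -2.2, 0, -0.04], [0.9, -1.5, 0, -0.04], [0.43, -0.7, 0, -0.02], [0, 0, 0, 0], [0, 0, 0, 0]]
  ]
}}

```text
t: 32.88
tool_pos: [0.5952, 0.0588, 0.2308]
tool_rot: [-3.122, 0.351, 0.002]
contact_force: [-0.5, -0.1, 0.8]
opening: 0.0855
```

Call:
{"api": "step_arm", "payload": {
  "moves": [
    [[0, 0, -2, 0], [0, 0, -3, 0], [0, 0, -3, 0], [0, 0, -3, 0], [0, 0, -1, 0], [0, 0, 0, 0], [0, 0, 0, 0]]
  ]
}}

```text
t: 33.47
tool_pos: [0.5954, 0.0594, 0.1118]
tool_rot: [-3.122, 0.349, 0.0]
contact_force: [0.2, -0.4, 0.2]
opening: 0.0854
```

Call:
{"api": "step_arm", "payload": {
  "moves": [
    [[0, 0, -1, 0], [0, 0, -1, 0], [0, 0, -1, 0], [0, 0, -0.5, 0], [0, 0, 0, 0], [0, 0, 0, 0]]
  ]
}}

```text
t: 33.97
tool_pos: [0.5951, 0.0586, 0.0757]
tool_rot: [3.122, -0.351, -0.002]
contact_force: [0.9, 0.3, 0.4]
opening: 0.0855
```

Call:
{"api": "step_arm", "payload": {
  "moves": [
    [[0, 0, 0, 0], [0, 0, 0, 0], [0, 0, 0, 0], [0, 0, 0, 0], [0, 0, 0, 0], [0, 0, 0, 0], [0, 0, 0, 0]]
  ],
  "grip": 1,
  "squeeze": 60
}}

```text
t: 34.55
tool_pos: [0.5962, 0.0585, 0.0771]
tool_rot: [-3.122, 0.351, -0.003]
contact_force: [0.7, 0.2, 3.2]
opening: 0.0496
```

Call:
{"api": "step_arm", "payload": {
  "moves": [
    [[0, 0, 0.5, 0], [0, 0, 1.5, 0], [0, 0, 3, 0], [0, 0, 3, 0], [0, 0, 3, 0], [0, 0, 3.5, 0], [0, 0, 2, 0], [0, 0, 0, 0], [0, 0, 0, 0]]
  ]
}}

```text
t: 35.3
tool_pos: [0.5949, 0.0587, 0.2405]
tool_rot: [3.122, -0.351, -0.002]
contact_force: [0.3, 0.3, -7.9]
opening: 0.0489
```

Call:
{"api": "step_arm", "payload": {
  "moves": [
    [[-0.7, -1.5, 0, 0], [-1.4, -3, 0, 0], [-1.5, -3.3, 0, 0], [-1.7, -3.5, 0, 0], [-1.7, -3.5, 0, 0], [-1.6, -3.5, 0, 0], [-1.6, -3.5, 0, 0], [-1.6, -3.5, 0, 0], [-1.4, -3, 0, 0], [-0.86, -1.9, 0, 0]]
  ]
}}

```text
t: 36.13
tool_pos: [0.4513, -0.2447, 0.2363]
tool_rot: [-3.119, 0.355, 0.012]
contact_force: [0.9, -0.0, -6.2]
opening: 0.0494
```

Call:
{"api": "step_arm", "payload": {
  "moves": [
    [[0, 0, 0, 0], [0, 0, 0, 0], [0, 0, -1, 0], [0, 0, -2.5, 0], [0, 0, -2.5, 0], [0, 0, -2.5, 0], [0, 0, -2, 0], [0, 0, -1, 0], [0, 0, 0, 0], [0, 0, 0, 0]]
  ]
}}

```text
t: 36.97
tool_pos: [0.4546, -0.2423, 0.1253]
tool_rot: [-3.121, 0.349, 0.003]
contact_force: [0.9, -0.7, -4.3]
opening: 0.0493
```

```bash
cat > ov.py <<'E'
from h import *
def rot(y):return np.array([[np.cos(y),-np.sin(y)],[np.sin(y),np.cos(y)]])
def dr(im,cal,loc,z,col,c,yaw):
    q=[proj("wrist",[*(np.asarray(c)+rot(yaw)@l),z],cal) for l in loc]
    cv2.polylines(im,[np.array(q).round().astype(int)],True,col,1)
bx=lambda a,b,x=0,y=0:np.array([(x-a,y-b),(x+a,y-b),(x+a,y+b),(x-a,y+b)])
C=np.array([.4824,-.3007]);Y=-.219
a=np.linspace(-np.pi,np.pi,40)
def dshape(r,yoff):   # D: half width r, centred origin, lower edge at -yoff
    return np.array([(-r,-yoff),(r,-yoff)]+[(r*np.cos(t),(yoff-r)+r*np.sin(t)) for t in np.linspace(0,np.pi,20)])
def state():
    o=readout.get_obs();p=np.array(o["tool_pos"]);R=cv2.Rodrigues(np.array(o["tool_rot"],float))[0];yw=np.arctan2(R[1,0],R[0,0])
    print(p.round(4),"yaw",yw.round(4),"t",o["t"]);return p,yw
E
python3 - <<'E'
from ov import *
p,yw=state();cal=viewer.calibration("wrist");im=viewer.get_image("wrist");cv2.imwrite("pics/w10raw.png",im)
b=p[2]-.0737
dr(im,cal,dshape(.0295,.0315),.004,(0,0,255),C+rot(Y)@[-.04,.062],Y)
dr(im,cal,bx(.08,.105),.009,(0,0,255),C,Y)
dr(im,cal,bx(.025,.004,0,-.011),b+.12,(0,255,0),p[:2],yw)
dr(im,cal,dshape(.025,.027)+[0,.012],b+.01,(255,255,0),p[:2],yw)
cv2.imwrite("pics/w10.png",cv2.resize(im[60:460,140:520],None,fx=1.5,fy=1.5))
E
```

```text
[ 0.4546 -0.2423  0.1253] yaw -0.2228 t 36.9667
```

View pics/w10.png

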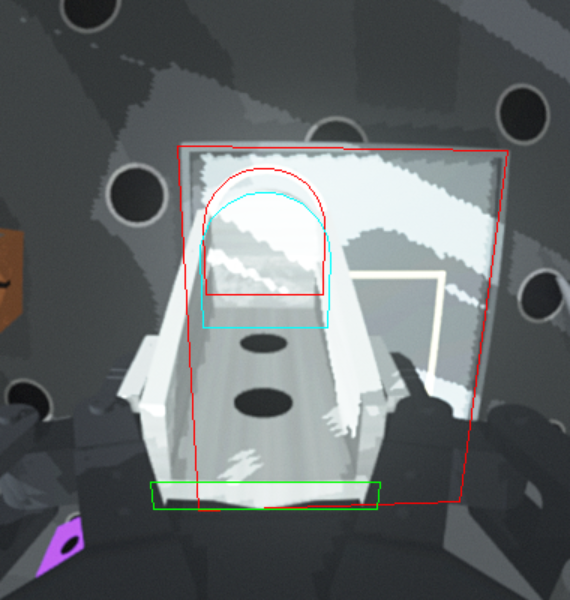

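The picture shows the stop held upright over its D outline (265,235). Plate and foot are within about 1 mm of the model. Lowering to just above the floor, then correcting.

Call:
{"api": "step_arm", "payload": {
  "moves": [
    [[-0.05, -0.15, -1, 0], [0, 0, -1, 0], [0, 0, -1, 0], [0, 0, -0.7, 0], [0, 0, -0.3, 0], [0, 0, -0.2, 0], [0, 0, 0, 0], [0, 0, 0, 0], [0, 0, 0, 0]]
  ]
}}

```text
t: 37.77
tool_pos: [0.4547, -0.2452, 0.0849]
tool_rot: [3.121, -0.351, 0.001]
contact_force: [1.0, 0.8, -7.1]
opening: 0.0495
```

Call:
{"api": "step_arm", "payload": {
  "moves": [
    [[0, 0.12, -0.2, 0], [0, 0, -0.2, 0], [0, 0, -0.1, 0], [0, 0, -0.05, 0], [0, 0, 0, 0], [0, 0, 0, 0], [0, 0, 0, 0]]
  ]
}}

```text
t: 38.35
tool_pos: [0.4544, -0.2437, 0.0789]
tool_rot: [3.122, -0.351, 0.0]
contact_force: [0.8, -0.3, -7.0]
opening: 0.0498
```

Call:
{"api": "step_arm", "payload": {
  "moves": [
    [[0, 0, -0.05, 0], [0, 0, -0.05, 0], [0, 0, -0.04, 0], [0, 0, 0, 0], [0, 0, 0, 0]]
  ]
}}

```text
t: 38.77
tool_pos: [0.4545, -0.2439, 0.0781]
tool_rot: [3.122, -0.351, 0.0]
contact_force: [-1.3, 0.5, 0.0]
opening: 0.0492
```

Call:
{"api": "step_arm", "payload": {
  "moves": [
    [[0, 0, 0, 0], [0, 0, 0, 0], [0, 0, 0, 0], [0, 0, 0, 0], [0, 0, 1, 0], [0, 0, 3, 0], [0, 0, 3.5, 0], [0, 0, 3.5, 0], [0, 0, 3.5, 0], [0, 0, 1.2, 0]]
  ],
  "grip": 0
}}

```text
t: 39.6
tool_pos: [0.4565, -0.2452, 0.2421]
tool_rot: [3.117, -0.35, 0.015]
contact_force: [0.4, -0.3, 1.8]
opening: 0.0857
```

Call:
{"api": "step_arm", "payload": {
  "moves": [
    [[0.8, 1.6, 0, 0], [1.2, 2.4, 0, 0], [1.5, 3, 0, 0], [1.7, 3.3, 0, 0], [1.7, 3.3, 0, 0], [1.7, 3.3, 0, 0], [1.5, 3, 0, 0], [1.3, 2.6, 0, 0], [0.8, 1.5, 0, 0], [0.2, 0.5, 0, 0]]
  ]
}}

```text
t: 40.43
tool_pos: [0.579, 0.0037, 0.2343]
tool_rot: [-3.122, 0.346, 0.0]
contact_force: [-0.8, 0.0, 0.1]
opening: 0.0855
```

Call:
{"api": "step_arm", "payload": {
  "moves": [
    [[0, 0, 0, 0], [0, 0, 0, 0], [0, 0, -2, 0], [0, 0, -3, 0], [0, 0, -3, 0], [0, 0, -3, 0], [0, 0, -1, 0], [0, 0, 0, 0], [0, 0, 0, 0]]
  ]
}}

```text
t: 41.18
tool_pos: [0.5784, 0.0004, 0.115]
tool_rot: [3.122, -0.353, 0.0]
contact_force: [-0.3, 0.2, 0.7]
opening: 0.0854
```

Call:
{"api": "step_arm", "payload": {
  "moves": [
    [[0.08, 0.2, -1, 0], [0, 0, -1, 0], [0, 0, -1, 0], [0, 0, -0.6, 0], [0, 0, -0.2, 0], [0, 0, 0, 0], [0, 0, 0, 0]]
  ]
}}

```text
t: 41.77
tool_pos: [0.5792, 0.0034, 0.0763]
tool_rot: [3.122, -0.351, -0.0]
contact_force: [0.5, 0.3, 0.1]
opening: 0.0857
```

Call:
{"api": "step_arm", "payload": {
  "moves": [
    [[0, 0, 0, 0], [0, 0, 0, 0], [0, 0, 0, 0], [0, 0, 0, 0], [0, 0, 0, 0], [0, 0, 0, 0], [0, 0, 0, 0], [0, 0, 0, 0]]
  ],
  "grip": 1,
  "squeeze": 50
}}

```text
t: 42.43
tool_pos: [0.5798, 0.0032, 0.0771]
tool_rot: [3.122, -0.351, 0.002]
contact_force: [1.5, -0.6, 2.7]
opening: 0.0424
```

Call:
{"api": "step_arm", "payload": {
  "moves": [
    [[0, 0, 0.5, 0], [0, 0, 1.5, 0], [0, 0, 3, 0], [0, 0, 3, 0], [0, 0, 3, 0], [0, 0, 3.5, 0], [0, 0, 2, 0], [0, 0, 0, 0], [0, 0, 0, 0]]
  ]
}}

```text
t: 43.18
tool_pos: [0.5785, 0.0034, 0.2403]
tool_rot: [-3.122, 0.351, 0.002]
contact_force: [-0.2, -0.5, -7.8]
opening: 0.0425
```

Call:
{"api": "step_arm", "payload": {
  "moves": [
    [[-0.7, -1.5, 0, 0], [-1.4, -3, 0, 0], [-1.5, -3.3, 0, 0], [-1.6, -3.5, 0, 0], [-1.6, -3.5, 0, 0], [-1.6, -3.5, 0, 0], [-1.5, -3.3, 0, 0], [-1.5, -3.3, 0, 0], [-1.4, -3, 0, 0], [-0.7, -1.6, 0, 0]]
  ]
}}

```text
t: 44.02
tool_pos: [0.4404, -0.2932, 0.2362]
tool_rot: [-3.118, 0.356, 0.012]
contact_force: [0.8, 0.0, -6.8]
opening: 0.0425
```

Call:
{"api": "step_arm", "payload": {
  "moves": [
    [[0, 0, 0, 0], [0, 0, 0, 0], [0, 0, -1, 0], [0, 0, -3, 0], [0, 0, -3, 0], [0, 0, -3, 0], [0, 0, -2.5, 0], [0, 0, -1, 0], [0, 0, 0, 0], [0, 0, 0, 0]]
  ]
}}

```text
t: 44.85
tool_pos: [0.4442, -0.2908, 0.1058]
tool_rot: [-3.121, 0.349, 0.002]
contact_force: [-0.4, -1.1, -7.1]
opening: 0.0426
```

Call:
{"api": "step_arm", "payload": {
  "moves": [
    [[0, 0, -0.7, 0], [0, 0, -0.6, 0], [0, 0, -0.3, 0], [0, 0, 0, 0], [0, 0, 0, 0], [0, 0, 0, 0]]
  ]
}}

```text
t: 45.35
tool_pos: [0.4443, -0.2919, 0.0908]
tool_rot: [3.121, -0.351, 0.001]
contact_force: [-0.0, -0.6, -6.1]
opening: 0.0427
```

Call:
{"api": "step_arm", "payload": {
  "moves": [
    [[-0.06, 0.04, -0.5, 0], [0, 0, -0.4, 0], [0, 0, -0.2, 0], [0, 0, -0.05, 0], [0, 0, -0.05, 0], [0, 0, 0, 0], [0, 0, 0, 0], [0, 0, 0, 0]]
  ]
}}

```text
t: 46.02
tool_pos: [0.4436, -0.2913, 0.0785]
tool_rot: [3.122, -0.351, 0.0]
contact_force: [-0.2, -0.3, -7.4]
opening: 0.0429
```

Call:
{"api": "step_arm", "payload": {
  "moves": [
    [[0, 0, -0.05, 0], [0, 0, -0.05, 0], [0, 0, 0, 0], [0, 0, 0, 0]]
  ]
}}

```text
t: 46.35
tool_pos: [0.4438, -0.2915, 0.0781]
tool_rot: [3.121, -0.351, 0.001]
contact_force: [-0.9, 0.5, -0.8]
opening: 0.0427
```

Call:
{"api": "step_arm", "payload": {
  "moves": [
    [[0, 0, -0.02, 0], [0, 0, 0, 0], [0, 0, 0, 0], [0, 0, 0, 0], [0, 0, 1, 0], [0, 0, 3, 0], [0, 0, 3.5, 0], [0, 0, 3.5, 0], [0, 0, 3.5, 0], [0, 0, 1.2, 0]]
  ],
  "grip": 0
}}

```text
t: 47.18
tool_pos: [0.4456, -0.293, 0.242]
tool_rot: [3.116, -0.35, 0.014]
contact_force: [-0.1, -0.3, 0.8]
opening: 0.0856
```

Call:
{"api": "step_arm", "payload": {
  "moves": [
    [[0.8, 1.5, 0, -0.02], [1.2, 2.3, 0, -0.02], [1.5, 2.8, 0, 0], [1.6, 3.1, 0, 0], [1.6, 3.1, 0, 0], [1.6, 3.1, 0, 0], [1.5, 2.8, 0, 0], [1.3, 2.3, 0, 0], [0.7, 1.2, 0, 0], [0.15, 0.45, 0, 0]]
  ]
}}

```text
t: 48.02
tool_pos: [0.5636, -0.0631, 0.2341]
tool_rot: [-3.115, 0.41, 0.0]
contact_force: [-0.1, -0.1, 0.3]
opening: 0.0855
```

Call:
{"api": "step_arm", "payload": {
  "moves": [
    [[0, 0, 0, 0], [0, 0, 0, 0], [0, 0, -2, 0], [0, 0, -3, 0], [0, 0, -3, 0], [0, 0, -3, 0], [0, 0, -1, 0], [0, 0, 0, 0], [0, 0, 0, 0]]
  ]
}}

```text
t: 48.77
tool_pos: [0.563, -0.0657, 0.1147]
tool_rot: [3.114, -0.415, -0.0]
contact_force: [0.8, -0.6, 0.7]
opening: 0.0855
```

Call:
{"api": "step_arm", "payload": {
  "moves": [
    [[0.03, 0.06, -1, 0], [0, 0, -1, 0], [0, 0, -1, 0], [0, 0, -0.6, 0], [0, 0, -0.2, 0], [0, 0, 0, 0], [0, 0, 0, 0]]
  ]
}}

```text
t: 49.35
tool_pos: [0.5634, -0.0641, 0.0761]
tool_rot: [3.114, -0.413, -0.0]
contact_force: [0.4, 0.3, 0.8]
opening: 0.0852
```

Call:
{"api": "step_arm", "payload": {
  "moves": [
    [[0, 0, 0, 0], [0, 0, 0, 0], [0, 0, 0, 0], [0, 0, 0, 0], [0, 0, 0, 0], [0, 0, 0, 0], [0, 0, 0, 0]]
  ],
  "grip": 1,
  "squeeze": 60
}}

```text
t: 49.93
tool_pos: [0.5641, -0.0644, 0.077]
tool_rot: [3.114, -0.413, 0.003]
contact_force: [1.6, -0.2, 3.6]
opening: 0.0497
```

Call:
{"api": "step_arm", "payload": {
  "moves": [
    [[0, 0, 0.5, 0], [0, 0, 1.5, 0], [0, 0, 3, 0], [0, 0, 3, 0], [0, 0, 3, 0], [0, 0, 3.5, 0], [0, 0, 2, 0], [0, 0, 0, 0], [0, 0, 0, 0]]
  ]
}}

```text
t: 50.68
tool_pos: [0.5628, -0.0641, 0.2404]
tool_rot: [-3.114, 0.414, 0.001]
contact_force: [-0.7, 0.1, -7.1]
opening: 0.0492
```

Call:
{"api": "step_arm", "payload": {
  "moves": [
    [[-0.7, -1.5, 0, 0.02], [-1.4, -3, 0, 0.025], [-1.5, -3.2, 0, 0], [-1.5, -3.3, 0, 0], [-1.6, -3.4, 0, 0], [-1.6, -3.4, 0, 0], [-1.5, -3.3, 0, 0], [-1.4, -3.2, 0, 0], [-1.4, -2.9, 0, 0], [-0.7, -1.6, 0, 0]]
  ]
}}

```text
t: 51.52
tool_pos: [0.4268, -0.3535, 0.2361]
tool_rot: [-3.118, 0.347, 0.011]
contact_force: [0.1, 0.2, -6.2]
opening: 0.0491
```

Call:
{"api": "step_arm", "payload": {
  "moves": [
    [[0, 0, 0, 0], [0, 0, 0, 0], [0, 0, 0, 0], [0, 0, 0, 0], [0, 0, 0, 0]]
  ]
}}

```text
t: 51.93
tool_pos: [0.4305, -0.3509, 0.2402]
tool_rot: [-3.122, 0.341, 0.002]
contact_force: [0.4, 0.4, -5.2]
opening: 0.0492
```

Call:
{"api": "step_arm", "payload": {
  "moves": [
    [[-0.04, -0.12, -1, 0], [0, 0, -3, 0], [0, 0, -3, 0], [0, 0, -3, 0], [0, 0, -2.5, 0], [0, 0, -1, 0], [0, 0, -1, 0], [0, 0, 0, 0], [0, 0, 0, 0], [0, 0, 0, 0]]
  ]
}}

```text
t: 52.77
tool_pos: [0.4311, -0.3545, 0.0984]
tool_rot: [3.12, -0.343, 0.005]
contact_force: [-0.4, 0.5, -4.3]
opening: 0.0494
```

Call:
{"api": "step_arm", "payload": {
  "moves": [
    [[-0.08, 0.12, -0.7, 0], [0, 0, -0.5, 0], [0, 0, -0.3, 0], [0, 0, -0.1, 0], [0, 0, 0, 0], [0, 0, 0, 0], [0, 0, 0, 0]]
  ]
}}

```text
t: 53.35
tool_pos: [0.4293, -0.3523, 0.0804]
tool_rot: [3.123, -0.343, 0.0]
contact_force: [-0.3, 0.0, -5.9]
opening: 0.0496
```

Call:
{"api": "step_arm", "payload": {
  "moves": [
    [[0.05, -0.03, -0.08, 0], [0, 0, -0.05, 0], [0, 0, -0.05, 0], [0, 0, -0.05, 0], [0, 0, 0, 0], [0, 0, 0, 0], [0, 0, 0, 0]]
  ]
}}

```text
t: 53.93
tool_pos: [0.4297, -0.3525, 0.078]
tool_rot: [3.123, -0.343, 0.0]
contact_force: [0.4, -0.0, -5.1]
opening: 0.0493
```

Call:
{"api": "step_arm", "payload": {
  "moves": [
    [[0, 0, -0.05, 0], [0, 0, -0.03, 0], [0, 0, 0, 0], [0, 0, 0, 0]]
  ]
}}

```text
t: 54.27
tool_pos: [0.4298, -0.3527, 0.0779]
tool_rot: [3.123, -0.343, 0.0]
contact_force: [-2.1, 2.4, 2.5]
opening: 0.0495
```

Call:
{"api": "step_arm", "payload": {
  "moves": [
    [[0, 0, 0, 0], [0, 0, 0, 0], [0, 0, 0, 0], [0, 0, 0, 0], [0, 0, 1, 0], [0, 0, 3, 0], [0, 0, 3.5, 0], [0, 0, 3.5, 0], [0, 0, 3.5, 0], [0, 0, 3.5, 0]]
  ],
  "grip": 0
}}

```text
t: 55.1
tool_pos: [0.4296, -0.3524, 0.2598]
tool_rot: [3.122, -0.343, 0.002]
contact_force: [1.1, -0.1, -0.1]
opening: 0.0854
```

Call:
{"api": "step_arm", "payload": {
  "moves": [
    [[1, 0, 2, 0], [2, 0, 2, 0], [1, 0, 0, 0], [0, 0, 0, 0], [0, 0, 0, 0], [0, 0, 0, 0]]
  ]
}}

```text
t: 55.6
tool_pos: [0.4686, -0.3518, 0.2947]
tool_rot: [-3.121, 0.343, 0.005]
contact_force: [-0.2, -0.0, -0.3]
opening: 0.0854
```

```bash
python3 - <<'E'
from ov import *
p,yw=state();cal=viewer.calibration("wrist");im=viewer.get_image("wrist");cv2.imwrite("pics/w11raw.png",im)
raw=im.copy();W=lambda x,y:C+rot(Y)@[x,y]
dr(im,cal,dshape(.025,.027),.014,(255,255,0),W(-.04,.062),Y)
dr(im,cal,bx(.025,.004,0,-.023),.124,(0,255,0),W(-.04,.062),Y)
circ=np.array([(np.cos(t),np.sin(t)) for t in a])
dr(im,cal,circ*.026,.016,(255,255,0),W(-.04,0),Y)
dr(im,cal,circ*.016,.126,(0,255,0),W(-.04,0),Y)
dr(im,cal,bx(.025,.025),.124,(0,255,0),W(-.04,-.062),Y)
c=proj("wrist",[*W(-.03,0),.06],cal);x,y=int(c[0]),int(c[1]);print(x,y)
f=lambda i:cv2.resize(i[max(0,y-130):y+130,x-85:x+85],(392,600))
cv2.imwrite("pics/w11.png",np.hstack([f(raw),f(im)]))
E
```

```text
[ 0.4686 -0.3518  0.2947] yaw -0.2189 t 55.6
289 150
```

View pics/w11.png

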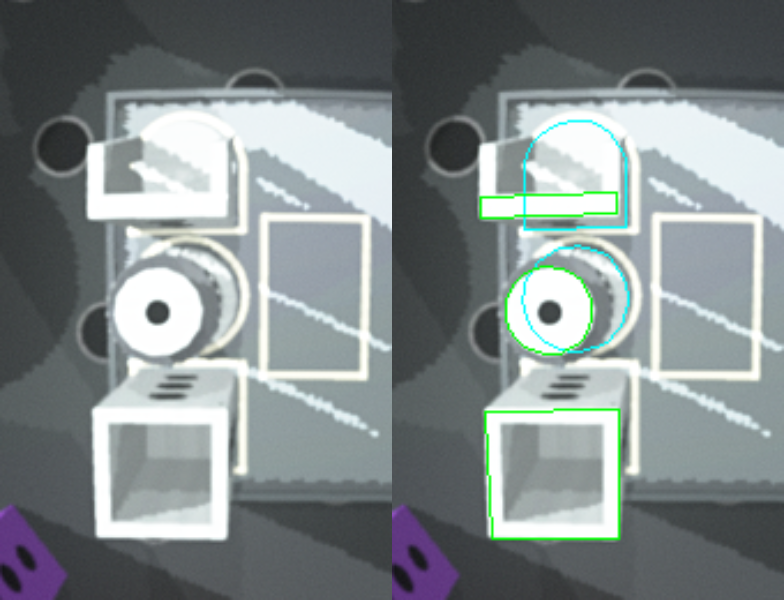

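All three stand in the tray; riser top (555,475), jack pad (549,311) and stop plate (549,207) match the nominal overlays to about 1 mm. A last overall check.

```bash
python3 - <<'E'
from h import *
s=viewer.get_image("scene");cv2.imwrite("pics/scene_end.png",s)
for th in("can","vblock","jack","riser","stop"):
    r=nets.pinpoint("scene",th)
    for k in r[:3]:print(th,round(k["confidence"],2),np.round(k["at"],1),np.round(at_z("scene",k["at"],.004)[:2],3))
E
```

```text
can 0.82 [497.2 273.6] [0.71  0.269]
vblock 0.71 [452.1 219.4] [0.501 0.234]
vblock 0.71 [269.3 194.5] [ 0.303 -0.215]
vblock 0.7 [112.6 262.7] [ 0.496 -0.619]
jack 0.57 [245.1 231.5] [ 0.444 -0.295]
riser 0.98 [164.5 231.2] [ 0.403 -0.496]
riser 0.75 [221.3 233.9] [ 0.441 -0.355]
stop 0.92 [269.2 231.2] [ 0.455 -0.235]
stop 0.68 [221.7 235.5] [ 0.448 -0.354]
```

View pics/scene_end.png

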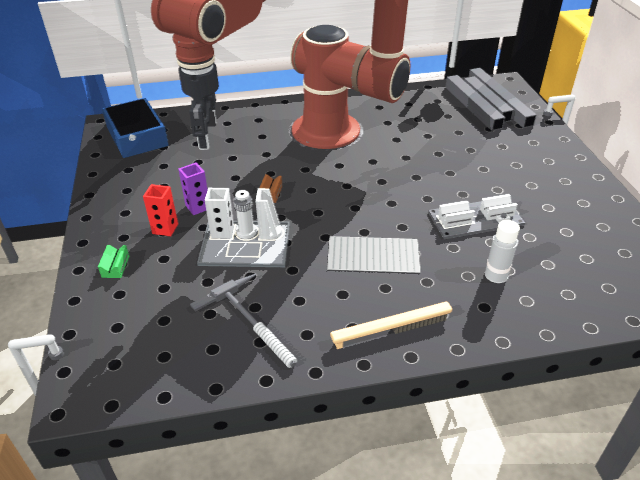

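The picture shows the V-block on the jig (455,215), the three pieces standing in the tray (215–268, 215), the mat empty and the can in place (500,252). Handing in.

```bash
python3 -c "
from station import ctrl; print(ctrl.finish_job())"
```

```text
the job is handed in; nothing more can be done
None
```

I stood the jack, stop and riser on the mat and laid the V-block right side up in the soapstone rectangle. I then stood the stop, jack and riser back on their outlines. Each piece was lowered until the wrist force showed contact before I released it. The job was handed in at about 56 s of the 152 s allowed.

**Last checks:**
- **Three pieces in the tray:** the wrist picture put each within about 1 mm of the middle of its outline, all upright.
- **V-block:** it lies inside its rectangle with the groove within about 0.5–1 mm of the twin's line.
- **Rest of the scene:** the can is where it stood and the look-alikes are untouched.

**Checks that disagreed:**
- The networks' point estimates were up to about 3 mm off my overlays for the V-block on the jig. In the end view they were off by up to about 11 mm for the riser.
- I went by the outlines and edges in the pictures instead.

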